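# Take the tower of kitchenware apart onto its cork mats

## Robot

A 6-joint arm with a two-finger parallel gripper is mounted at the origin on the work surface. World frame = base frame: x ahead of the robot, y to its left, z up, the work surface at z = 0. Lengths are in m, angles in rad, forces in N, time in s.
With the tool pointing down it reaches from about 0.35 to 0.775 m from the base axis. Payload 5.5 kg.
Tool frame: the origin (TCP) lies where the fingers leave the gripper's body, on its centre line; the fingertips stand env.tip_reach ahead of it and the grasp point (between the pads) lies 54 mm ahead of it (env.tip_reach is the distance from the TCP to the fingertips, in m); z points along the fingers, y is the line along which they close (so a half turn about z gives the same grasp; the last joint's range is limited). The gripper opens to 85 mm and grips with 20 to 120 N. Pads are 22 mm wide; open, the fingers measure 114 mm over their backs; the gripper's body (76 mm by 85 mm) begins 54 mm behind the grasp point. The pads swing forward as they close: fully open they stand 13 mm farther back than shut.
Start: joints at [-1.473, 0.313, 0.046, 1.304, 0, 1.431], TCP at [0.135, -0.559, 0.304] pointing down, gripper open.
Joint ranges: [-2.76, 2.76], [-0.86, 1.69], [-1.03, 1.26], [-2.2, 2.34], [-1.47, 1.5], [-3.14, 3.14]. Speed limits (rad/s): [2.57, 2.57, 3.14, 3.14, 3.14, 3.14].

## Interface

Orientations are given as a unit quaternion [w, x, y, z].
In Python, from workcell import status, optics, hand_in, env gives the robot as it stands.
- The arm moves only by the shell command python3 -m handwheel 'ROWS' [FORCE]. ROWS is a JSON object whose one key "deltas" holds a list of rows, each a list of 5 numbers: the opening, from -1 (shut) to 1 (fully open), then the shift along the tool's x, y, z in units of 40 mm (1.0 is 40 mm), then the turn about the tool's z in units of 10 degrees (1.0 is 10 degrees). In form: {"deltas": [[jaw, x, y, z, roll], ...]}. A call has 1 to 20 rows; each row shifts and turns the commanded pose from where the row before left it, along the tool's axes as they then stand; what a row does not reach is not made up. A row lasts 1/8 s, in which the tool goes at most 62.5 mm and 10.7 degrees, less where a joint would pass 70% of its speed; a pose out of reach is approached as far as the arm can. A call is refused whole if a number of a shift passes 1 or a number of a turn 1, either way. A call with a gripper value outside its range is refused whole. The fingers move at their own pace and stop on an object; FORCE is the grip in N (left out, the last holds). Time passes only in rows, so rows that do not move let the fingers close. It gives the time, the measured TCP pose, the force, the opening and the grip force at its end, in the units of the state.
- status.get_state(): the state, without advancing time (a new reading comes with each control period).
- optics.read_camera(name): name is "scene" or "top" or "wrist"; returns a dict with "frame" (480x640x3 uint8, red, green, blue), "depth" (480x640 float32, m along the optical axis (not along the pixel's ray), 0 where there is no reading), "vfov" (degrees; the focal length in pixels is half the picture's height over the tangent of half this angle, whatever the lens; pixels are square), "cx", "cy" (the principal point, pixels), "k1" (the pictures are not rectified: a ray, as slopes to the right and down, at radius r is drawn at 1 + k1 r^2 times it, then the intrinsics apply), "origin" and "attitude" of the camera in the world. Camera axes: x right, y down, z forward; pixel columns grow to the right and rows downward; lengths in m; the calibration is good to about 2 mm. A picture is of the moment at which its call begins.
- hand_in(): hands the job in; it is judged then, once.
The state is a dict: "clock": time; "joint_pos": joint angles; "qvel": joint speeds; "tau": joint torques, N m; "tcp_pos": TCP position; "orientation": TCP orientation; "wrist_force": force on the tool from outside, world axes, zero at the start; "ft_torque": the same for the moment, N m; "finger_gap": finger opening in m; "grip_force": force on a finger pad.
Only numpy, scipy, OpenCV 4.12 (cv2) and the standard library are available. Lean on these libraries where they do the work, as an engineer would, in place of code of your own. Each camera call takes 0.05 s, during which the arm holds its last target. There are 200 camera calls.

## Task

Take the stack on the walnut shelf top apart from the top down, one thing at a time, and stand each upright in the middle of its own cork mat before taking the next: the spice jar on the square mat, the small bowl on the small round mat, the large bowl on the large round mat, and last the red container on the rectangular mat, its length along the mat's length. Set things down without dropping them, and do not disturb the big storage jar or the chopsticks.

Things in the scene. Friction and masses are not known exactly. Their poses are not given: they have to be found in the camera images.
- spice_jar: Small glass jar, round, 34 mm in diameter, with a flat steel screw cap 36 mm in diameter over its top 16 mm; 66 mm high in all, about 90 g. At the start it stands inside the small bowl, on top of the stack, its cap 28 mm above that bowl's rim. Origin at the centre of its underside, z up.
- bowl_small: Small round bowl of speckled brown stoneware, 44 mm high, 52 mm in outer diameter over its upper 24 mm (straight sides) and narrowing to a foot of 43 mm; wall 4 mm, inner floor 6 mm above the underside; about 100 g. At the start it stands loose inside the large bowl, its rim 18 mm above the large bowl's rim. Origin at the centre of its underside, z up.
- bowl_large: Wide low round bowl of speckled brown stoneware, 32 mm high, 66 mm in outer diameter over its upper 14 mm (straight sides) and narrowing to a foot of 50 mm; wall 4 mm, inner floor 6 mm above the underside; about 160 g. At the start it stands loose on the middle of the red container's lid. Origin at the centre of its underside, z up.
- container: Closed red plastic sealing container, a box 150 mm long (its x), 64 mm wide (its y) and 55 mm high with a flat lid that is part of it (it does not come off); about 300 g. Bottom of the stack; stands loose on the shelf. Origin at the centre of its underside, x along its length, z up.
- mat_square: Square cork mat, 75 by 75 mm, 8 mm thick, fixed to the shelf: place of the spice jar. Origin at the centre of its underside (top face 8 mm above), axes along its edges.
- mat_round_small: Small round cork mat, 72 mm in diameter, 8 mm thick, fixed to the shelf: place of the small bowl. Origin at the centre of its underside.
- mat_round_large: Large round cork mat, 105 mm in diameter, 8 mm thick, fixed to the shelf: place of the large bowl. Origin at the centre of its underside.
- mat_rect: Rectangular cork mat, 170 mm (its x) by 84 mm (its y), 8 mm thick, fixed to the shelf: place of the red container, either way round. Origin at the centre of its underside.
- storage_jar: Bystander, leave alone: big glass storage jar with a steel screw cap, 84 mm in diameter, 110 mm high, standing loose at the far left. Origin at the centre of its underside.
- chopsticks: Bystander, leave alone: a pair of stainless chopsticks on a white ceramic holder, one loose piece 220 mm long (its x), 60 mm wide and 25 mm high, lying at the far right. Origin below its middle, at shelf height.
Mind the look-alikes: they are no part of the job. Leave any purple look-alike of the mat_round_small alone. Leave any yellow look-alike of the bowl_large alone.

How it is judged:
By the outcome, as a careful person would: the job done as asked, in the order asked, and still so for the second after the job is handed in, with the robot touching nothing.
It also fails if it takes over 134 s, if anything falls off the work surface, if the arm or the gripper's body presses on something with over 40 N, if the wrist force passes 120 N, or if a joint passes its speed limit or range.

## Working session

There is one attempt and no reset: what is moved stays moved. The work goes in short steps, Python scripts to look and compute and a shell command to move; the robot and the scene stay as the last step left them, time stands still between calls to the robot, and variables do not carry over. Pictures are saved under pics/ and viewed, at most 14 in all, crops included, and the job is handed in when it is done.

```bash
mkdir -p pics; ls
cat > h.py <<'E'
import numpy as np, cv2
from scipy.spatial.transform import Rotation as R
from workcell import status, optics, env
def cam(n):
    c=optics.read_camera(n); c['f']=240/np.tan(np.radians(c['vfov'])/2)
    a=np.array(c['attitude']); c['R']=a if a.shape==(3,3) else R.from_quat(np.r_[a[1:],a[0]]).as_matrix()
    return c
def rays(c,uv):
    uv=np.atleast_2d(np.float64(uv)); K=np.array([[c['f'],0,c['cx']],[0,c['f'],c['cy']],[0,0,1]])
    p=cv2.undistortPoints(uv[:,None],K,np.array([c['k1'],0,0,0.]))[:,0]
    return np.c_[p,np.ones(len(p))]
def onplane(c,uv,z):
    d=rays(c,uv)@c['R'].T; o=np.array(c['origin']); return o+d*((z-o[2])/d[:,2])[:,None]
def cloud(c):
    v,u=np.mgrid[:480,:640]; d=rays(c,np.c_[u.ravel(),v.ravel()])*c['depth'].reshape(-1,1)
    return (d@c['R'].T+np.array(c['origin'])).reshape(480,640,3)
def save(c,n): cv2.imwrite('pics/'+n,c['frame'][:,:,::-1])
E
python3 - <<'E'
from h import *
s=status.get_state(); print(s, env.tip_reach)
for n in('scene','top'):
    c=cam(n); save(c,n+'0.png'); print(n,c['origin'],c['attitude'],c['f'],c['k1'],c['cx'],c['cy'])
    np.savez('/tmp/'+n,**c)
E
```

```text
pics
{'clock': 0.0, 'joint_pos': array([-1.47261704e+00,  3.13968925e-01,  4.49852991e-02,  1.30357029e+00,
       -1.74375068e-05,  1.43123631e+00]), 'qvel': array([-0.00068331,  0.0007093 ,  0.00181254, -0.00068497,  0.00065544,
       -0.00028767]), 'tau': array([-6.25820066e-04, -4.80628037e+01,  2.98533475e+01,  1.94102823e-02,
       -2.32536941e-04,  2.07283875e-05]), 'tcp_pos': array([ 0.13538858, -0.55845379,  0.30302923]), 'orientation': array([-8.78785104e-04,  9.92942934e-01,  1.18589874e-01,  9.46436018e-06]), 'wrist_force': array([ 1.07049596, -0.19998417,  0.86155125]), 'ft_torque': array([-0.05708251,  0.01185824,  0.05876691]), 'grip_force': 0.0, 'finger_gap': 0.08562929249279741} 0.0726
scene [ 1.09930601 -0.25857155  1.18216544] [-0.20909929  0.81687253  0.52043649 -0.13469455] 604.2693792810334 -0.15299025968887103 314.7589868222488 234.04605318680052
top [ 0.40403694 -0.00984934  1.02572776] [ 0.04617867 -0.70515943  0.70551779 -0.05350105] 459.1122489408344 -0.03337826609502486 323.9421430973946 247.79838314879765
```

View pics/top0.png

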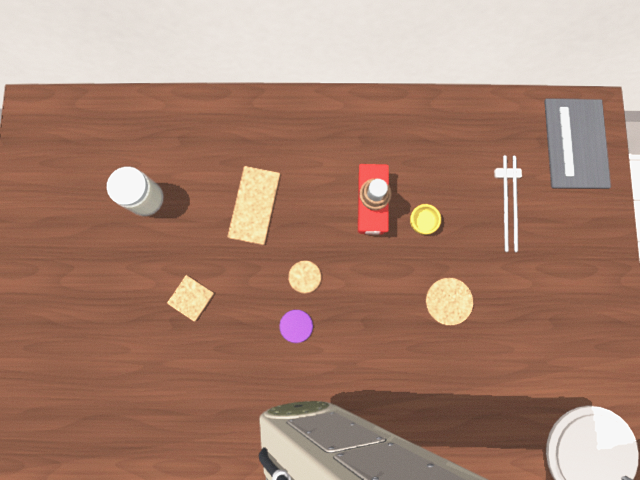

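View pics/scene0.png

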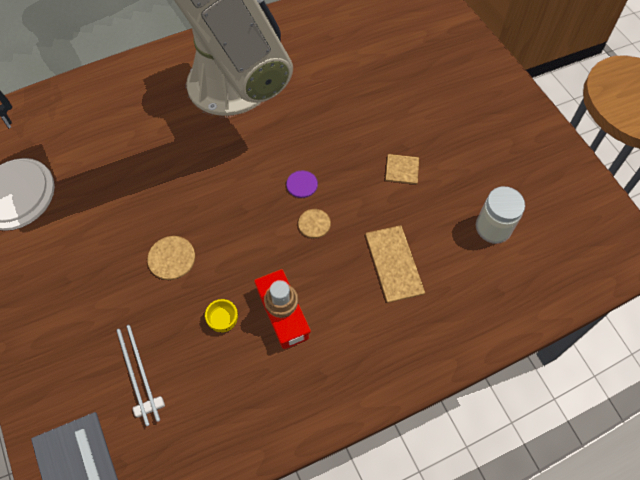

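The top picture shows the stack at (375,195) with its red container, and these mats: rectangular (254,205), square (190,298), small round (305,277) and large round (450,301). The scene picture agrees with it.

For the small round mat, the candidates are the cork disc (305,277) and the purple disc (296,326). The cork one fits. For the large bowl, the candidates are the brown bowl under the stack (375,195) and the yellow bowl (426,219). The brown one in the stack fits. I'll confirm both in a crop and measure.

```bash
cat > m.py <<'E'
from h import *
for n in('top','scene'):
    c={k:v for k,v in np.load('/tmp/'+n+'.npz').items()}; c={k:(v.item() if v.ndim==0 else v) for k,v in c.items()}
    im=c['frame']; hsv=cv2.cvtColor(im,cv2.COLOR_RGB2HSV); P=cloud(c)
    onshelf=(P[:,:,2]>-.02)&(P[:,:,2]<.03)
    if n=='top': cv2.imwrite('pics/crop1.png',cv2.resize(im[130:360,270:490,::-1],None,fx=2.5,fy=2.5,interpolation=cv2.INTER_CUBIC))
    def blobs(m,z,name,lo):
        m=cv2.morphologyEx(m.astype(np.uint8),cv2.MORPH_CLOSE,np.ones((5,5))); m=cv2.morphologyEx(m,cv2.MORPH_OPEN,np.ones((3,3)))
        for k in cv2.findContours(m,cv2.RETR_EXTERNAL,cv2.CHAIN_APPROX_NONE)[0]:
            if cv2.contourArea(k)<lo: continue
            p=onplane(c,k[:,0],z)[:,:2]; r=cv2.minAreaRect(np.float32(p*1000)); mk=np.zeros(m.shape,np.uint8); cv2.drawContours(mk,[k],-1,1,-1)
            zz=P[:,:,2][(cv2.erode(mk,np.ones((3,3)))>0)&(c['depth']>0)]
            a=cv2.boundingRect(k); e=cv2.fitEllipse(np.float32(p*1000))
            print(n,name,'px',a[0]+a[2]//2,a[1]+a[3]//2,'rect',np.round(r[0],1),np.round(r[1],1),round(r[2],1),'ell',np.round(e[0],1),np.round(e[1],1),'z',np.round(np.percentile(zz,[5,50,95]),4))
    H,S,V=[hsv[:,:,i].astype(int) for i in range(3)]
    blobs((H>12)&(H<28)&(S>60)&(V>160),.008,'cork',150)
    blobs(((H<6)|(H>174))&(S>200)&(V>120),.055,'red',150)
    blobs((H>26)&(H<33)&(S>180)&(V>120),.03,'yellow',150)
    # stack layers from depth
    m=(P[:,:,2]>.14)&(P[:,:,2]<.2)&(abs(P[:,:,1]+.1)<.12)&(P[:,:,0]>.42)
    q=P[m]; print(n,'high pts',len(q), q[:,2].max() if len(q) else 0, np.percentile(q[:,2],50))
    blobs(m&(S<60),.055+6e-3+6e-3+.066,'cap',40)
E
python3 m.py
```

```text
top cork px 449 301 rect [ 429.9 -297.7] [103.4 101.4] 89.7 ell [ 429.8 -297.9] [102.9 103.8] z [0.0049 0.008  0.0109]
top cork px 190 298 rect [437.2 275. ] [76.2 75.2] 57.3 ell [437.3 275.2] [86.2 86.7] z [0.0056 0.0085 0.0116]
top cork px 305 277 rect [484.4  22.8] [68.9 68.9] 90.0 ell [484.4  22.9] [70.3 70.6] z [0.0054 0.0082 0.0111]
top cork px 425 217 rect [ 619.8 -250. ] [68.5 64.4] 87.8 ell [ 616.3 -250.3] [64.4 66.5] z [0.005  0.0262 0.0341]
top cork px 372 197 rect [ 660.7 -125.3] [64.8 35.5] 45.7 ell [ 663.8 -127.3] [39.2 59.4] z [0.0631 0.0896 0.1061]
top cork px 254 205 rect [647.3 139.1] [ 85.3 171.5] 78.4 ell [647.7 139.1] [ 94.5 209.8] z [0.0055 0.0084 0.0115]Traceback (most recent call last):
  File "m.py", line 21, in <module>
    q=P[m]; print(n,'high pts',len(q), q[:,2].max() if len(q) else 0, np.percentile(q[:,2],50))
                                                                      ~~~~~~~~~~~~~^^^^^^^^^^^
    return _quantile_unchecked(
        a, q, axis, out, overwrite_input, method, keepdims, weights)
    return _ureduce(a,
                    func=_quantile_ureduce_func,
    ...<5 lines>...
                    overwrite_input=overwrite_input,
                    method=method)
    r = func(a, **kwargs)
    result = _quantile(arr,
                       quantiles=q,
    ...<2 lines>...
                       out=out,
                       weights=wgt)
    slices_having_nans = np.isnan(arr[-1, ...])
                                  ~~~^^^^^^^^^
IndexError: index -1 is out of bounds for axis 0 with size 0
```

View pics/crop1.png

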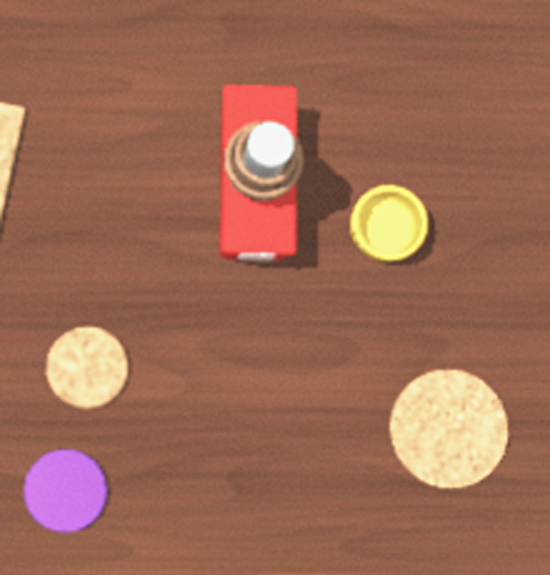

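The crop confirms it. The cork disc at crop (87,367) is the small mat, and the purple one (65,490) and the yellow bowl (389,222) get left alone. The cap gives no depth reading, so I'll measure it by colour.

```bash
python3 - <<'E'
s=open('m.py').read(); i=s.index("    # stack"); s=s[:i]+"""    roi=np.zeros(H.shape,bool); x,y=(375,195) if n=='top' else (281,297); roi[y-25:y+25,x-25:x+25]=1
    blobs(roi&(S<60)&(V>130),.133,'cap',40)
"""
open('m.py','w').write(s)
E
python3 m.py
```

```text
top cork px 449 301 rect [ 429.9 -297.7] [103.4 101.4] 89.7 ell [ 429.8 -297.9] [102.9 103.8] z [0.0049 0.008  0.0109]
top cork px 190 298 rect [437.2 275. ] [76.2 75.2] 57.3 ell [437.3 275.2] [86.2 86.7] z [0.0056 0.0085 0.0116]
top cork px 305 277 rect [484.4  22.8] [68.9 68.9] 90.0 ell [484.4  22.9] [70.3 70.6] z [0.0054 0.0082 0.0111]
top cork px 425 217 rect [ 619.8 -250. ] [68.5 64.4] 87.8 ell [ 616.3 -250.3] [64.4 66.5] z [0.005  0.0262 0.0341]
top cork px 372 197 rect [ 660.7 -125.3] [64.8 35.5] 45.7 ell [ 663.8 -127.3] [39.2 59.4] z [0.0631 0.0896 0.1061]
top cork px 254 205 rect [647.3 139.1] [ 85.3 171.5] 78.4 ell [647.7 139.1] [ 94.5 209.8] z [0.0055 0.0084 0.0115]
top cap px 377 190 rect [ 649.4 -125.1] [37.3 46.5] 56.5 ell [ 649.2 -125.5] [37.1 46.1] z [0.1048 0.1326 0.1354]
scene cork px 221 314 rect [ 601. -245.] [67.6 64.6] 65.5 ell [ 602.5 -247.7] [61.5 67.1] z [0.0023 0.0069 0.0312]
scene cork px 171 257 rect [ 429.2 -298.3] [103.7 100.8] 65.3 ell [ 430.  -298.7] [101.4 102.8] z [0.004  0.0078 0.0117]
scene cork px 395 263 rect [648.2 138.6] [ 83.2 169.8] 78.6 ell 
[... 164 characters left out ...]
]
scene cork px 402 168 rect [438.3 274.8] [73.9 74.4] 57.3 ell [438.  274.5] [83.6 86.5] z [0.0031 0.0074 0.0118]
scene cork px 614 96 rect [445.7 937.5] [147.6 308.7] 47.7 ell [454.3 946.1] [156.9 318.6] z [-0.0951 -0.0899 -0.0851]
scene red px 289 325 rect [ 699.  -130.1] [66.5 64.8] 85.9 ell [ 700.2 -130.4] [68.9 75.6] z [0.051  0.055  0.0585]
scene red px 271 284 rect [ 602.9 -127.7] [64.7 46.2] 89.2 ell [ 598.9 -132.3] [43.7 71.5] z [0.051  0.0552 0.0588]
scene yellow px 220 318 rect [ 618.5 -252. ] [54.  44.7] 75.6 ell [ 617.8 -253.9] [39.8 55.5] z [0.0021 0.006  0.0132]
scene cap px 279 289 rect [ 654.  -128.6] [34.3 33. ] 65.1 ell [ 654.7 -128.4] [33.9 35.3] z [0.13   0.1333 0.1369]
```

```bash
cat >> h.py <<'E'
def go(x,y,z,yaw):
    """rows needed: roll (10deg units) first, then shifts (40 mm units) in the rolled tool frame. yaw = world angle of tool x, deg."""
    s=status.get_state(); q=s['orientation']; M=R.from_quat(np.r_[q[1:],q[0]]).as_matrix()
    cur=np.degrees(np.arctan2(M[1,0],M[0,0])); roll=-((yaw-cur+90)%180-90)
    d=np.array([x,y,z])-s['tcp_pos']; M2=M@R.from_euler('z',roll,degrees=True).as_matrix()
    print('t %.2f yaw %.1f tcp %s gap %.4f | roll %.2f shift %s | F %s'%(s['clock'],cur,np.round(s['tcp_pos'],4),s['finger_gap'],roll/10,np.round(M2.T@d/.04,3),np.round(s['wrist_force'],1)))
E
python3 - <<'E'
from h import *
c={k:(v.item() if v.ndim==0 else v) for k,v in np.load('/tmp/top.npz').items()}
hsv=cv2.cvtColor(c['frame'],cv2.COLOR_RGB2HSV); print(hsv[215:220,368:372].reshape(-1,3)[:4])
H,S,V=[hsv[:,:,i].astype(int) for i in range(3)]
m=(((H<8)|(H>172))&(S>170)&(V>200)); m[:,:340]=0;m[:,410:]=0;m[:150]=0;m[250:]=0
k=max(cv2.findContours(m.astype(np.uint8),0,1)[0],key=cv2.contourArea)
p=np.float32(onplane(c,cv2.findNonZero(m.astype(np.uint8))[:,0],.055)[:,:2]*1000); print(cv2.minAreaRect(p))
P=cloud(c); q=P[(abs(P[:,:,2]-.055)<.006)&(abs(P[:,:,1]+.13)<.06)&(P[:,:,0]>.5)]; 
print(cv2.minAreaRect(np.float32(q[:,:2]*1000)))
go(.653,-.127,.28,0)
E
```

```text
[[  1 161 247]
 [  1 160 247]
 [  1 159 247]
 [  1 162 247]]
((653.3370361328125, -126.92530822753906), (64.2528305053711, 151.41221618652344), 87.96038055419922)
((654.1680908203125, -126.08216094970703), (63.59767150878906, 151.01927185058594), 88.90293884277344)
t 0.10 yaw 13.6 tcp [ 0.1354 -0.5585  0.3031] gap 0.0854 | roll 1.36 shift [ 12.94  -10.786   0.593] | F [-0.4  0.1  0.4]
```

```bash
python3 -m handwheel '{"deltas": [[1,0,0,0,0.75],[1,0,0,0,0.75],[1,0.8,-0.65,0,0],[1,0.8,-0.65,0,0],[1,0.8,-0.65,0,0],[1,0.8,-0.65,0,0],[1,0.8,-0.65,0,0],[1,0.8,-0.65,0,0],[1,0.8,-0.65,0,0],[1,0.8,-0.65,0,0],[1,0.8,-0.65,0,0],[1,0.8,-0.65,0,0],[1,0.8,-0.65,0,0],[1,0.8,-0.65,0,0],[1,0.8,-0.65,0,0],[1,0.8,-0.65,0,0],[1,0.8,-0.65,0,0],[1,0.6,-0.6,0.2,0],[1,0,0,0,0],[1,0,0,0,0]]}' 30
python3 - <<'E'
from h import *
go(.653,-.127,.28,-1.5)
c=cam('wrist'); save(c,'w1.png'); print(c['origin'],c['attitude'],c['f'],c['k1'])
np.savez('/tmp/w1',**c)
E
```

```text
clock: 2.6
tcp_pos: [0.6488, -0.1571, 0.2953]
orientation: [-0.0, 1.0, -0.012, -0.001]
wrist_force: [-0.3, -0.9, 0.5]
finger_gap: 0.0854
grip_force: 0.0
t 2.60 yaw -1.4 tcp [ 0.6488 -0.1571  0.2953] gap 0.0854 | roll 0.01 shift [ 0.085 -0.756  0.383] | F [-0.3 -0.9  0.5]
[ 0.72184509 -0.15839105  0.3647089 ] [-0.1020112  -0.6908745   0.70802493  0.10481812] 406.06414720473896 -0.07819113485747749
```

View pics/w1.png

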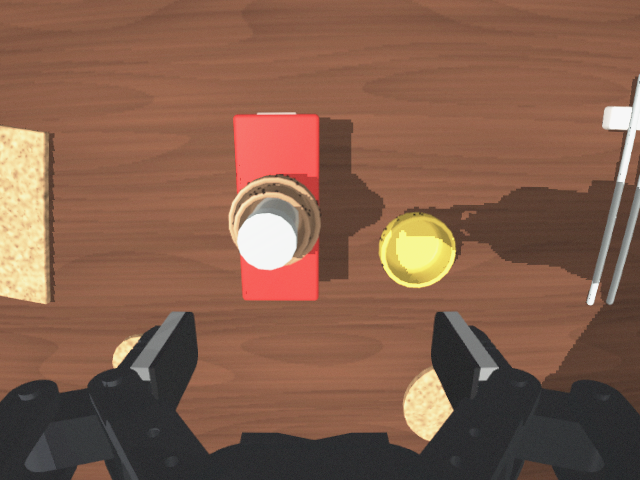

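The wrist picture shows the stack from above, with the cap disc at (267,240), the small bowl's rim behind it and the finger pads at (165,345) and (465,345). I'll measure the cap and rims on their planes.

Run:
```python
from h import *
c={k:(v.item() if v.ndim==0 else v) for k,v in np.load('/tmp/w1.npz').items()}
hsv=cv2.cvtColor(c['frame'],cv2.COLOR_RGB2HSV); H,S,V=[hsv[:,:,i].astype(int) for i in range(3)]
roi=np.zeros(H.shape,bool); roi[160:300,200:340]=1
m=roi&(S<30)&(V>225)
k=max(cv2.findContours(m.astype(np.uint8),0,1)[0],key=cv2.contourArea)
p=onplane(c,k[:,0],.133)[:,:2]*1000; print('cap',cv2.minEnclosingCircle(np.float32(p)),cv2.fitEllipse(np.float32(p)))
P=cloud(c)
for nm,lo,hi in(('rimS',.1015,.109),('rimL',.083,.091)):
    q=P[roi&(P[:,:,2]>lo)&(P[:,:,2]<hi)]; print(nm,len(q),cv2.minEnclosingCircle(np.float32(q[:,:2]*1000)))
q=P[roi.any()&(abs(P[:,:,2]-.055)<.004)&(abs(P[:,:,1]+.13)<.06)&(P[:,:,0]>.5)]; print('lid',cv2.minAreaRect(np.float32(q[:,:2]*1000)))
# finger lowest points
q=P[310:400,100:540].reshape(-1,3); q=q[(q[:,2]>.15)&(q[:,2]<.29)]; print('finger low z',np.percentile(q[:,2],[0.5,1,2,5]))
```

```text
cap ((653.3112182617188, -128.25572204589844), 17.760852813720703) ((653.3583984375, -128.14271545410156), (34.320621490478516, 34.70876693725586), 144.99427795410156)
rimS 1055 ((653.6834106445312, -128.45005798339844), 26.178558349609375)
rimL 1419 ((653.2576904296875, -128.31809997558594), 33.14067459106445)
lid ((653.254150390625, -128.32260131835938), (64.38433837890625, 148.9664306640625), 88.79521179199219)
finger low z [0.23615521 0.2368854  0.23820023 0.24077205]
```

All layers agree at (0.6533, -0.1283) with yaw -1.3°, and open fingertips reach 60 mm. Descending on the cap, keeping the tips above the small bowl's rim.

```bash
python3 -m handwheel '{"deltas": [[1,0.05,-0.36,0,0],[1,0.045,-0.36,0,0],[1,0,0,0.5,0],[1,0,0,0.5,0],[1,0,0,0.5,0],[1,0,0,0.5,0],[1,0,0,0.3,0],[1,0,0,0,0],[1,0,0,0,0]]}' 30
python3 - <<'E'
from h import *
go(.6533,-.1283,.1816,-1.3)
E
```

```text
clock: 3.78
tcp_pos: [0.6541, -0.1283, 0.2048]
orientation: [0.0, 1.0, -0.012, 0.001]
wrist_force: [-0.9, -0.3, 0.8]
finger_gap: 0.0856
grip_force: 0.0
t 3.77 yaw -1.4 tcp [ 0.6541 -0.1283  0.2048] gap 0.0856 | roll -0.01 shift [-0.021 -0.001  0.581] | F [-0.9 -0.3  0.8]
```

```bash
python3 -m handwheel '{"deltas": [[1,-0.02,0,0.3,0],[1,0,0,0.28,0],[1,0,0,0,0],[0.2,0,0,0,0],[0,0,0,0,0],[-0.5,0,0,0,0],[-1,0,0,0,0],[-1,0,0,0,0],[-1,0,0,0,0],[-1,0,0,0,0]]}' 30
python3 - <<'E'
from h import *
go(.6533,-.1283,.28,-1.3)
E
```

```text
clock: 5.03
tcp_pos: [0.6532, -0.1285, 0.1812]
orientation: [0.0, 1.0, -0.012, 0.0]
wrist_force: [-0.2, -0.6, 4.0]
finger_gap: 0.0348
grip_force: 30.2
t 5.03 yaw -1.4 tcp [ 0.6532 -0.1285  0.1812] gap 0.0348 | roll -0.01 shift [ 0.006 -0.003 -2.47 ] | F [-0.2 -0.6  4. ]
```

```bash
python3 -m handwheel '{"deltas": [[-1,0,0,-0.1,0],[-1,0,0,-0.2,0],[-1,0,0,-0.4,0],[-1,0,0,-0.5,0],[-1,0,0,-0.5,0],[-1,0,0,-0.5,0],[-1,0,0,0,0]]}'
python3 - <<'E'
from h import *
go(.4377,.2749,.24,-1.3)
c=cam('wrist'); save(c,'w2.png'); save(cam('scene'),'s2.png')
E
```

```text
clock: 5.9
tcp_pos: [0.6539, -0.1286, 0.2716]
orientation: [0.001, 1.0, -0.012, 0.002]
wrist_force: [0.2, -0.6, -1.4]
finger_gap: 0.0346
grip_force: 30.0
t 5.90 yaw -1.4 tcp [ 0.6539 -0.1286  0.2716] gap 0.0346 | roll -0.01 shift [-5.637 -9.964  0.75 ] | F [ 0.2 -0.6 -1.4]
```

View pics/w2.png

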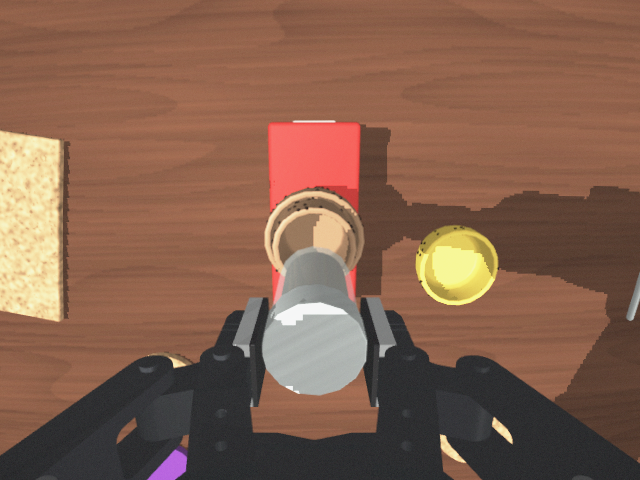

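The wrist picture shows the jar held upright by its cap at (315,345), with both bowls undisturbed on the lid behind it. Carrying it to the square mat.

```bash
python3 -m handwheel '{"deltas": [[-1,-0.2,-0.35,0,0],[-1,-0.4,-0.7,0,0],[-1,-0.4,-0.7,0,0],[-1,-0.4,-0.7,0,0],[-1,-0.4,-0.7,0,0],[-1,-0.4,-0.7,0,0],[-1,-0.4,-0.7,0,0],[-1,-0.4,-0.7,0,0],[-1,-0.4,-0.7,0,0],[-1,-0.4,-0.7,0,0],[-1,-0.4,-0.7,0,0],[-1,-0.4,-0.7,0,0],[-1,-0.4,-0.7,0,0],[-1,-0.4,-0.7,0.3,0],[-1,-0.2,-0.5,0.5,0],[-1,0,0,0.3,0],[-1,0,0,0,0],[-1,0,0,0,0]]}'
python3 - <<'E'
from h import *
go(.4377,.2749,.1260,-1.3)
E
```

```text
clock: 8.25
tcp_pos: [0.4331, 0.1549, 0.2325]
orientation: [-0.043, 0.997, 0.063, -0.003]
wrist_force: [0.6, -0.6, -1.0]
finger_gap: 0.0349
grip_force: 30.1
t 8.25 yaw 7.2 tcp [0.4331 0.1549 0.2325] gap 0.0349 | roll 0.85 shift [ 0.083 -2.763  2.91 ] | F [ 0.6 -0.6 -1. ]
```

```bash
python3 -m handwheel '{"deltas": [[-1,0,0,0,0],[-1,0,0,0,0],[-1,0,0,0,0],[-1,0,0,0,0]]}'
python3 - <<'E'
from h import *
go(.4377,.2749,.1260,-1.3); s=status.get_state(); print(np.round(s['joint_pos'],3),np.round(s['qvel'],3))
E
```

```text
clock: 8.75
tcp_pos: [0.4325, 0.155, 0.2321]
orientation: [-0.043, 0.997, 0.063, -0.003]
wrist_force: [-0.2, -0.3, -0.1]
finger_gap: 0.035
grip_force: 30.1
t 8.75 yaw 7.2 tcp [0.4325 0.155  0.2321] gap 0.0350 | roll 0.85 shift [ 0.101 -2.761  2.9  ] | F [-0.2 -0.3 -0.1]
[ 0.125  0.122 -0.381  1.069  0.087  3.141] [ 0.     0.001 -0.002 -0.001  0.001 -0.   ]
```

The last joint hit its range limit (3.14), so the tool lagged and tilted. Its angle follows q6 = π + q1 − yaw, so I need to roll the other way. I'll roll back and check whether the tilt goes.

```bash
cat >> h.py <<'E'
def tilt():
    s=status.get_state(); q=s['orientation']; M=R.from_quat(np.r_[q[1:],q[0]]).as_matrix()
    print('tool z world deg',np.round(np.degrees(M[:2,2]),2),'q',np.round(s['joint_pos'],3))
E
python3 -c "
from h import *
tilt()"
python3 -m handwheel '{"deltas": [[-1,0,0,0,-0.9],[-1,0,0,0,-0.9],[-1,0,0,0,-0.9],[-1,0,0,0,-0.9],[-1,0,0,0,0],[-1,0,0,0,0]]}'
python3 - <<'E'
from h import *
tilt();go(.4377,.2749,.1260,180)
E
```

```text
tool z world deg [-0.66  4.92] q [ 0.125  0.122 -0.381  1.069  0.087  3.141]
clock: 9.5
tcp_pos: [0.4324, 0.155, 0.2321]
orientation: [-0.042, 0.929, 0.367, 0.01]
wrist_force: [-0.1, -0.6, -1.0]
finger_gap: 0.0349
grip_force: 30.1
tool z world deg [-0.67  4.92] q [ 0.125  0.122 -0.381  1.069  0.087  2.515]
t 9.50 yaw 43.0 tcp [0.4324 0.155  0.2321] gap 0.0349 | roll 4.30 shift [ 0.17  -2.757  2.898] | F [-0.1 -0.6 -1. ]
```

The tilt persists: the tool leans 4.9° toward +y, because it was carried over when joint 6 was clamped. By symmetry, moving −y against the opposite limit (q6 = −π) should undo it, so I'll roll round to that limit.

```bash
python3 -m handwheel '{"deltas": [[-1,0,0,0,-1],[-1,0,0,0,-1],[-1,0,0,0,-1],[-1,0,0,0,-1],[-1,0,0,0,-1],[-1,0,0,0,-1],[-1,0,0,0,-1],[-1,0,0,0,-1],[-1,0,0,0,-1],[-1,0,0,0,-1],[-1,0,0,0,-1],[-1,0,0,0,-1],[-1,0,0,0,-1],[-1,0,0,0,-1],[-1,0,0,0,-1],[-1,0,0,0,-1]]}'
python3 -m handwheel '{"deltas": [[-1,0,0,0,-1],[-1,0,0,0,-1],[-1,0,0,0,-1],[-1,0,0,0,-1],[-1,0,0,0,-1],[-1,0,0,0,-1],[-1,0,0,0,-1],[-1,0,0,0,-1],[-1,0,0,0,-1],[-1,0,0,0,-1],[-1,0,0,0,-1],[-1,0,0,0,-1],[-1,0,0,0,-1],[-1,0,0,0,-1],[-1,0,0,0,-1],[-1,0,0,0,-1],[-1,0,0,0,0]]}'
python3 - <<'E'
from h import *
tilt();go(.4377,.2749,.1260,0)
E
```

```text
clock: 11.5
tcp_pos: [0.4324, 0.1551, 0.2321]
orientation: [0.003, -0.203, 0.978, 0.043]
wrist_force: [0.3, 0.4, -1.0]
finger_gap: 0.0345
grip_force: 30.1
clock: 13.62
tcp_pos: [0.4324, 0.155, 0.2321]
orientation: [-0.043, 0.999, 0.027, -0.005]
wrist_force: [-0.2, 0.8, -1.8]
finger_gap: 0.0348
grip_force: 30.1
tool z world deg [-0.67  4.92] q [ 0.125  0.122 -0.381  1.069  0.087 -3.069]
t 13.62 yaw 3.1 tcp [0.4324 0.155  0.2321] gap 0.0348 | roll 0.31 shift [ 0.164 -2.758  2.898] | F [-0.2  0.8 -1.8]
```

```bash
python3 -m handwheel '{"deltas": [[-1,0,0,0,-0.4],[-1,0,0.7,0,0],[-1,0,0.7,0,0],[-1,0,0.7,0,0],[-1,0,0.7,0,0],[-1,0,0,0,0]]}'
python3 - <<'E'
from h import *
tilt();go(.4377,.2749,.1260,0)
E
```

```text
clock: 14.38
tcp_pos: [0.4378, 0.1091, 0.2245]
orientation: [-0.018, 1.0, 0.023, -0.001]
wrist_force: [-0.2, -0.0, -0.8]
finger_gap: 0.0348
grip_force: 30.2
tool z world deg [-0.18  2.1 ] q [ 0.047  0.116 -0.405  1.051  0.037 -3.14 ]
t 14.38 yaw 2.6 tcp [0.4378 0.1091 0.2245] gap 0.0348 | roll 0.26 shift [ 0.006 -4.052  2.614] | F [-0.2 -0.  -0.8]
```

It works: the tilt went from 4.9° to 2.1°. Three more rows should finish it.

```bash
python3 -m handwheel '{"deltas": [[-1,0,0.7,0,0],[-1,0,0.7,0,0],[-1,0,0.7,0,0],[-1,0,0,0,0]]}'
python3 - <<'E'
from h import *
tilt();go(.4377,.2749,.1260,90)
E
```

```text
clock: 14.88
tcp_pos: [0.4396, 0.075, 0.2226]
orientation: [0.0, 1.0, -0.006, -0.001]
wrist_force: [-0.1, -0.7, -0.0]
finger_gap: 0.0347
grip_force: 30.2
tool z world deg [-0.09 -0.03] q [-1.100e-02  1.110e-01 -4.160e-01  1.046e+00 -1.000e-03 -3.141e+00]
t 14.88 yaw -0.7 tcp [0.4396 0.075  0.2226] gap 0.0347 | roll 8.93 shift [-4.998  0.044  2.412] | F [-0.1 -0.7 -0. ]
```

Tool is vertical again. On to the square mat; joint 6 now moves away from its limit.

```bash
python3 -m handwheel '{"deltas": [[-1,-0.01,-0.4,0,0],[-1,-0.01,-0.6,0,0],[-1,-0.01,-0.7,0,0],[-1,-0.02,-0.7,0,0],[-1,-0.02,-0.7,0,0],[-1,-0.02,-0.7,0,0],[-1,-0.02,-0.6,0.1,0],[-1,0,-0.4,0.3,0],[-1,0,-0.2,0.4,0],[-1,0,0,0.4,0],[-1,0,0,0.4,0],[-1,0,0,0.3,0],[-1,0,0,0.2,0],[-1,0,0,0,0],[-1,0,0,0,0]]}'
python3 - <<'E'
from h import *
tilt();go(.4377,.2749,.1232,0)
E
```

```text
clock: 16.75
tcp_pos: [0.4375, 0.2758, 0.139]
orientation: [0.0, 1.0, -0.005, -0.0]
wrist_force: [0.0, 0.6, -0.5]
finger_gap: 0.0349
grip_force: 30.2
tool z world deg [-0.04 -0.  ] q [ 0.407  0.315 -0.378  0.878  0.    -2.724]
t 16.75 yaw -0.6 tcp [0.4375 0.2758 0.139 ] gap 0.0349 | roll -0.06 shift [0.006 0.022 0.395] | F [ 0.   0.6 -0.5]
```

```bash
python3 -m handwheel '{"deltas": [[-1,0,0.02,0.2,0],[-1,0,0,0.13,0],[-1,0,0,0.04,0],[-1,0,0,0,0],[-1,0,0,0,0]]}'
```

```text
clock: 17.38
tcp_pos: [0.4372, 0.2749, 0.1239]
orientation: [0.0, 1.0, -0.005, -0.001]
wrist_force: [-0.0, 0.7, -1.0]
finger_gap: 0.0349
grip_force: 30.2
```

```bash
python3 -m handwheel '{"deltas": [[-1,0,0,0.03,0],[-1,0,0,0,0],[-1,0,0,0,0]]}'
```

```text
clock: 17.75
tcp_pos: [0.4371, 0.2749, 0.1226]
orientation: [0.0, 1.0, -0.005, -0.001]
wrist_force: [0.1, 0.5, -0.1]
finger_gap: 0.0347
grip_force: 30.2
```

```bash
python3 -m handwheel '{"deltas": [[-1,0,0,0.03,0],[-1,0,0,0,0],[-1,0,0,0,0]]}'; python3 -m handwheel '{"deltas": [[-1,0,0,0.03,0],[-1,0,0,0,0],[-1,0,0,0,0]]}'
```

```text
clock: 18.12
tcp_pos: [0.4374, 0.2749, 0.1222]
orientation: [0.0, 1.0, -0.005, -0.0]
wrist_force: [-1.6, -1.2, 5.0]
finger_gap: 0.0349
grip_force: 30.8
clock: 18.5
tcp_pos: [0.4376, 0.275, 0.1222]
orientation: [0.0, 1.0, -0.005, 0.0]
wrist_force: [-3.4, -2.5, 13.7]
finger_gap: 0.035
grip_force: 31.5
```

```bash
python3 -m handwheel '{"deltas": [[-1,0,0,-0.04,0],[-1,0,0,0,0],[0,0,0,0,0],[0.3,0,0,0,0],[0.7,0,0,0,0],[1,0,0,0,0],[1,0,0,-0.3,0],[1,0,0,-0.6,0],[1,0,0,-0.8,0],[1,0,0,-0.8,0],[1,0,0,-0.8,0],[1,0,0,0,0]]}'
python3 - <<'E'
from h import *
c=cam('scene'); hsv=cv2.cvtColor(c['frame'],cv2.COLOR_RGB2HSV); cv2.imwrite('pics/s3.png',cv2.resize(c['frame'][90:360,220:490,::-1],None,fx=2,fy=2))
c=cam('wrist'); save(c,'w3.png')
S,V=hsv[:,:,1],hsv[:,:,2]
tilt(); go(.6533,-.1283,.25,178.7)
E
```

```text
clock: 20.0
tcp_pos: [0.4388, 0.2756, 0.2573]
orientation: [-0.001, 1.0, -0.005, 0.002]
wrist_force: [0.4, -1.1, -1.3]
finger_gap: 0.0854
grip_force: 0.0
tool z world deg [-0.03  0.  ] q [ 0.406  0.222 -0.199  1.15   0.    -2.725]
t 20.10 yaw -0.6 tcp [0.4373 0.275  0.2543] gap 0.0853 | roll 0.07 shift [5.626 9.957 0.104] | F [-0.1 -0.8 -0.3]
```

View pics/w3.png

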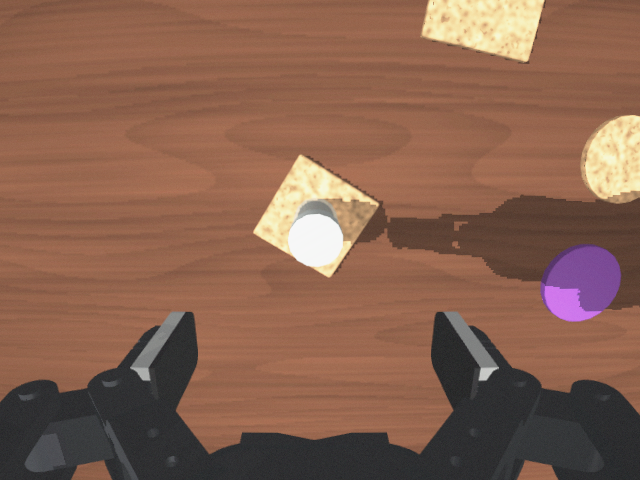

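The jar stands upright at the middle of the square mat, with its base near (318,215). Next, a half turn so joint 6 sits mid-range, then back to the stack.

```bash
python3 -m handwheel '{"deltas": [[1,0,0,0,1],[1,0,0,0,1],[1,0,0,0,1],[1,0,0,0,1],[1,0,0,0,1],[1,0,0,0,1],[1,0,0,0,1],[1,0,0,0,1],[1,0,0,0,1],[1,0,0,0,1],[1,0,0,0,1],[1,0,0,0,1],[1,0,0,0,1],[1,0,0,0,1],[1,0,0,0,1],[1,0,0,0,1],[1,0,0,0,1],[1,0,0,0,1.0],[1,0,0,0,0.07]]}'
python3 -m handwheel '{"deltas": [[1,-0.3,-0.5,0,0],[1,-0.4,-0.7,0,0],[1,-0.4,-0.7,0,0],[1,-0.4,-0.7,0,0],[1,-0.4,-0.7,0,0],[1,-0.4,-0.7,0,0],[1,-0.4,-0.7,0,0],[1,-0.4,-0.7,0,0],[1,-0.4,-0.7,0,0],[1,-0.4,-0.7,0,0],[1,-0.4,-0.7,0,0],[1,-0.4,-0.7,0,0],[1,-0.4,-0.7,0,0],[1,-0.3,-0.6,0,0],[1,-0.2,-0.5,0,0],[1,0,0,0,0],[1,0,0,0,0]]}'
python3 - <<'E'
from h import *
c=cam('wrist'); P=cloud(c)
for nm,lo,hi in(('rimS',.1015,.109),('rimL',.083,.091)):
    q=P[(P[:,:,2]>lo)&(P[:,:,2]<hi)&(np.hypot(P[:,:,0]-.653,P[:,:,1]+.128)<.05)]; print(nm,len(q),cv2.minEnclosingCircle(np.float32(q[:,:2]*1000)))
tilt(); go(.6533,-.1283,.1620,178.7)
E
```

```text
clock: 22.48
tcp_pos: [0.4366, 0.2747, 0.2525]
orientation: [-0.002, 0.011, 1.0, -0.001]
wrist_force: [0.2, -1.2, -0.3]
finger_gap: 0.0854
grip_force: 0.0
clock: 24.6
tcp_pos: [0.6517, -0.1295, 0.2533]
orientation: [-0.001, 0.011, 1.0, 0.0]
wrist_force: [-0.2, 0.5, -0.2]
finger_gap: 0.0859
grip_force: 0.0
rimS 1843 ((652.8257446289062, -128.3193359375), 26.33609390258789)
rimL 2010 ((652.9113159179688, -128.1121826171875), 33.345001220703125)
tool z world deg [-0.12  0.01] q [-3.160e-01  5.080e-01  2.160e-01  1.281e+00 -1.000e-03 -2.950e-01]
t 24.65 yaw 178.8 tcp [ 0.6517 -0.1292  0.2535] gap 0.0854 | roll 0.01 shift [-0.044  0.023  2.288] | F [-0.5  1.4 -0.7]
```

```bash
python3 -m handwheel '{"deltas": [[1,-0.04,0.02,0.4,0],[1,0,0,0.5,0],[1,0,0,0.5,0],[1,0,0,0.5,0],[1,0,0,0.3,0],[1,0,0,0.1,0],[1,0,0,0,0],[0.5,0,0,0,0],[0.3,0,0,0,0],[0.1,0,0,0,0],[-0.5,0,0,0,0],[-0.5,0,0,0,0],[-0.5,0,0,0,0],[-0.5,0,0,0,0]]}' 30; python3 -m handwheel '{"deltas": [[-0.5,0,0,-0.1,0],[-0.5,0,0,-0.2,0],[-0.5,0,0,-0.4,0],[-0.5,0,0,-0.5,0],[-0.5,0,0,-0.5,0],[-0.5,0,0,-0.5,0],[-0.5,0,0,0,0]]}'
python3 - <<'E'
from h import *
c=cam('wrist'); save(c,'w4.png'); np.savez('/tmp/w4',**c)
tilt(); go(.4848,.0227,.20,178.7)
E
```

```text
clock: 26.4
tcp_pos: [0.654, -0.1296, 0.1625]
orientation: [0.0, 0.011, 1.0, -0.0]
wrist_force: [-1.1, -0.8, 6.2]
finger_gap: 0.05
grip_force: 32.0
clock: 27.28
tcp_pos: [0.6548, -0.1296, 0.2524]
orientation: [0.001, 0.011, 1.0, -0.001]
wrist_force: [0.4, 0.7, -1.2]
finger_gap: 0.0496
grip_force: 31.3
tool z world deg [ 0.05 -0.06] q [-3.150e-01  5.120e-01  2.150e-01  1.273e+00 -1.000e-03 -2.920e-01]
t 27.32 yaw 178.7 tcp [ 0.6542 -0.1294  0.2509] gap 0.0498 | roll -0.00 shift [4.322 3.707 1.264] | F [-0.   0.5 -1.7]
```

View pics/w4.png

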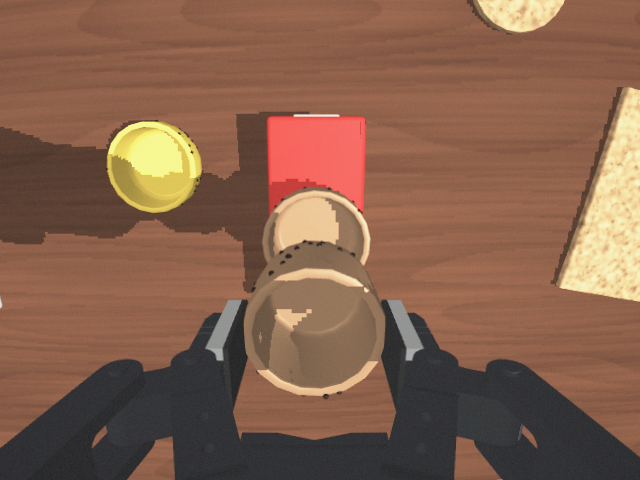

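The wrist picture shows the small bowl in the jaws at (315,330) and the large bowl still on the lid. I'll check that the held bowl is level and centred.

Run:
```python
from h import *
c={k:(v.item() if v.ndim==0 else v) for k,v in np.load('/tmp/w4.npz').items()}
P=cloud(c); z0=.105+.0894
q=P[(abs(P[:,:,2]-z0)<.006)&(np.hypot(P[:,:,0]-.654,P[:,:,1]+.129)<.029)]
r=np.hypot(q[:,0]-.654,q[:,1]+.129); q=q[r>.02]
# keep highest per angle
a=np.degrees(np.arctan2(q[:,1]+.129,q[:,0]-.654)); 
for lo in range(-180,180,45):
    s=q[(a>=lo)&(a<lo+45)]; 
    if len(s): print(lo,len(s),np.round(np.percentile(s[:,2],[50,90]),4))
print(cv2.minEnclosingCircle(np.float32(q[:,:2]*1000)))
```

```text
-180 824 [0.1938 0.1948]
-135 805 [0.1942 0.1972]
-90 808 [0.194  0.1957]
-45 819 [0.1937 0.1949]
0 841 [0.1937 0.195 ]
45 766 [0.1941 0.196 ]
90 828 [0.1942 0.1972]
135 820 [0.1938 0.1948]
((652.6550903320312, -128.98728942871094), 28.51517105102539)
```

```bash
python3 -m handwheel '{"deltas": [[-0.5,0.3,0.25,0,0],[-0.5,0.5,0.45,0,0],[-0.5,0.6,0.5,0,0],[-0.5,0.6,0.5,0,0],[-0.5,0.6,0.5,0,0],[-0.5,0.6,0.5,0,0],[-0.5,0.6,0.5,0.2,0],[-0.5,0.4,0.4,0.4,0],[-0.5,0.1,0.1,0.5,0],[-0.5,0,0,0.6,0],[-0.5,0,0,0.6,0],[-0.5,0,0,0.5,0],[-0.5,0,0,0.3,0],[-0.5,0,0,0,0],[-0.5,0,0,0,0]]}'
python3 - <<'E'
from h import *
tilt(); go(.4855,.0227,.1105,178.7)
E
```

```text
clock: 29.2
tcp_pos: [0.4853, 0.0225, 0.1263]
orientation: [-0.0, 0.011, 1.0, -0.0]
wrist_force: [0.3, 0.4, -0.5]
finger_gap: 0.0498
grip_force: 31.4
tool z world deg [-0.04 -0.03] q [-0.119  0.276 -0.471  0.824 -0.001 -0.096]
t 29.20 yaw 178.7 tcp [0.4853 0.0225 0.1263] gap 0.0498 | roll -0.00 shift [-0.005  0.005  0.394] | F [ 0.3  0.4 -0.5]
```

```bash
python3 -m handwheel '{"deltas": [[-0.5,0,0,0.2,0],[-0.5,0,0,0.15,0],[-0.5,0,0,0.04,0],[-0.5,0,0,0,0],[-0.5,0,0,0,0]]}';python3 -m handwheel '{"deltas": [[-0.5,0,0,0.03,0],[-0.5,0,0,0,0],[-0.5,0,0,0,0]]}'
```

```text
clock: 29.82
tcp_pos: [0.485, 0.0225, 0.1103]
orientation: [-0.001, 0.011, 1.0, -0.0]
wrist_force: [-1.6, 0.1, -0.9]
finger_gap: 0.0496
grip_force: 31.4
clock: 30.2
tcp_pos: [0.4852, 0.0225, 0.1094]
orientation: [-0.0, 0.011, 1.0, -0.0]
wrist_force: [-0.5, 0.6, 5.0]
finger_gap: 0.05
grip_force: 32.0
```

Contact at the predicted height, so release, rise and go back to the stack.

```bash
python3 -m handwheel '{"deltas": [[-0.5,0,0,-0.01,0],[0.3,0,0,0,0],[0.4,0,0,0,0],[0.7,0,0,0,0],[1,0,0,0,0],[1,0,0,-0.3,0],[1,0,0,-0.6,0],[1,0,0,-0.8,0],[1,0,0,-0.8,0],[1,0,0,-0.8,0],[1,0,0,0,0]]}'
python3 - <<'E'
from h import *
c=cam('wrist'); save(c,'w5.png'); tilt(); go(.653,-.1283,.24,178.7)
P=cloud(c); q=P[(abs(P[:,:,2]-.052)<.004)&(np.hypot(P[:,:,0]-.485,P[:,:,1]-.0227)<.05)]; print(len(q),cv2.minEnclosingCircle(np.float32(q[:,:2]*1000)))
E
```

```text
clock: 31.58
tcp_pos: [0.4868, 0.0224, 0.2448]
orientation: [0.002, 0.011, 1.0, -0.001]
wrist_force: [0.6, -0.2, -0.3]
finger_gap: 0.0854
grip_force: 0.0
tool z world deg [ 0.11 -0.04] q [-1.190e-01  1.700e-01 -2.920e-01  1.106e+00 -1.000e-03 -9.600e-02]
t 31.62 yaw 178.7 tcp [0.4859 0.0225 0.2431] gap 0.0852 | roll -0.00 shift [-4.262 -3.675  0.089] | F [-0.2 -0.2 -0.4]
1336 ((483.990966796875, 23.262781143188477), 26.396631240844727)
```

View pics/w5.png

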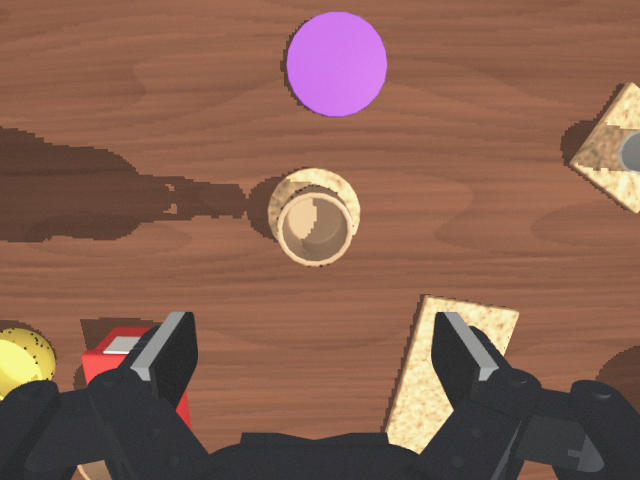

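The small bowl stands on its mat, measured at (0.484, 0.023). Next is the large bowl.

```bash
python3 -m handwheel '{"deltas": [[1,-0.5,-0.45,0,0],[1,-0.7,-0.6,0,0],[1,-0.7,-0.6,0,0],[1,-0.7,-0.6,0,0],[1,-0.7,-0.6,0,0],[1,-0.6,-0.5,0,0],[1,-0.36,-0.33,0,0],[1,0,0,0,0],[1,0,0,0,0]]}'
python3 - <<'E'
from h import *
c=cam('wrist'); P=cloud(c)
q=P[(abs(P[:,:,2]-.087)<.004)&(np.hypot(P[:,:,0]-.653,P[:,:,1]+.128)<.05)]; print(len(q),cv2.minEnclosingCircle(np.float32(q[:,:2]*1000)))
tilt(); go(.653,-.1283,.130,178.7)
E
```

```text
clock: 32.75
tcp_pos: [0.6513, -0.1279, 0.2402]
orientation: [-0.002, 0.011, 1.0, 0.0]
wrist_force: [-1.1, -0.3, -0.4]
finger_gap: 0.0853
grip_force: 0.0
2366 ((653.01171875, -128.1793670654297), 33.419551849365234)
tool z world deg [-0.18  0.02] q [-3.140e-01  5.120e-01  1.900e-01  1.252e+00 -1.000e-03 -2.920e-01]
t 32.80 yaw 178.7 tcp [ 0.6513 -0.1277  0.2406] gap 0.0853 | roll 0.00 shift [-0.052 -0.015  2.765] | F [0.4 0.1 0.1]
```

```bash
python3 -m handwheel '{"deltas": [[1,-0.02,-0.01,0.4,0],[1,0,0,0.6,0],[1,0,0,0.6,0],[1,0,0,0.6,0],[1,0,0,0.4,0],[1,0,0,0.17,0],[1,0,0,0,0],[1,0,0,0,0],[0.8,0,0,0,0],[0.6,0,0,0,0],[0.4,0,0,0,0],[0.2,0,0,0,0],[0,0,0,0,0],[0,0,0,0,0],[0,0,0,0,0]]}' 30; python3 -m handwheel '{"deltas": [[0,0,0,-0.1,0],[0,0,0,-0.2,0],[0,0,0,-0.4,0],[0,0,0,-0.5,0],[0,0,0,-0.5,0],[0,0,0,-0.5,0],[0,0,0,0,0]]}'
python3 - <<'E'
from h import *
c=cam('wrist'); save(c,'w6.png'); np.savez('/tmp/w6',**c)
tilt(); go(.4298,-.2980,.15,178.7)
E
```

```text
clock: 34.67
tcp_pos: [0.6532, -0.129, 0.1313]
orientation: [-0.0, 0.011, 1.0, -0.0]
wrist_force: [-1.2, 0.7, 6.1]
finger_gap: 0.0647
grip_force: 33.9
clock: 35.55
tcp_pos: [0.6541, -0.1292, 0.2213]
orientation: [0.002, 0.011, 1.0, -0.001]
wrist_force: [-0.5, -0.5, -1.0]
finger_gap: 0.0649
grip_force: 33.6
tool z world deg [ 0.05 -0.06] q [-3.150e-01  5.220e-01  1.560e-01  1.203e+00 -1.000e-03 -2.920e-01]
t 35.60 yaw 178.7 tcp [ 0.6535 -0.1291  0.2197] gap 0.0644 | roll -0.00 shift [ 5.496 -4.348  1.742] | F [-0.6  0.8 -1.5]
```

View pics/w6.png

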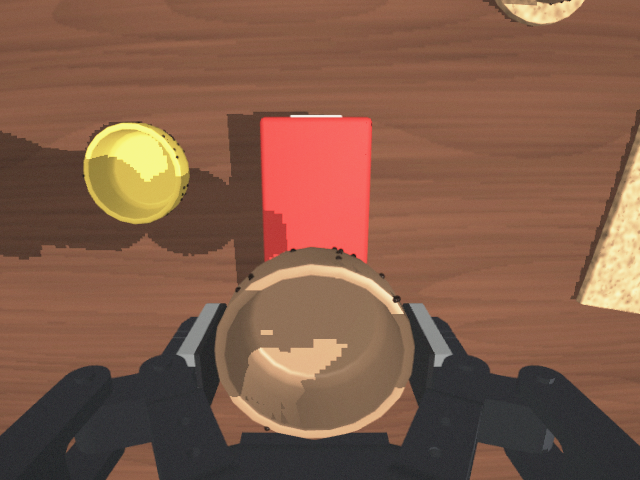

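The wrist picture shows the large bowl held level at (315,345) and the bare container lid at (315,190). Carrying it to the large round mat.

```bash
python3 -m handwheel '{"deltas": [[0,0.3,-0.25,0,0],[0,0.5,-0.4,0,0],[0,0.6,-0.5,0,0],[0,0.6,-0.5,0,0],[0,0.6,-0.5,0,0],[0,0.6,-0.5,0,0],[0,0.6,-0.5,0,0],[0,0.6,-0.5,0.1,0],[0,0.6,-0.4,0.3,0],[0,0.4,-0.25,0.5,0],[0,0.1,-0.05,0.6,0],[0,0,0,0.6,0],[0,0,0,0.5,0],[0,0,0,0.3,0],[0,0,0,0.1,0],[0,0,0,0,0],[0,0,0,0,0]]}'
python3 - <<'E'
from h import *
tilt(); go(.4298,-.2980,.0853,178.7)
E
```

```text
clock: 37.72
tcp_pos: [0.4292, -0.2982, 0.0995]
orientation: [-0.0, 0.011, 1.0, -0.001]
wrist_force: [-0.5, -0.3, -1.5]
finger_gap: 0.0647
grip_force: 33.6
tool z world deg [-0.03 -0.07] q [-0.76   0.368 -0.414  0.788 -0.001 -0.738]
t 37.73 yaw 178.7 tcp [ 0.4292 -0.2982  0.0995] gap 0.0647 | roll -0.00 shift [-0.016  0.006  0.354] | F [-0.5 -0.3 -1.5]
```

```bash
python3 -m handwheel '{"deltas": [[0,-0.01,0,0.2,0],[0,0,0,0.12,0],[0,0,0,0.04,0],[0,0,0,0,0],[0,0,0,0,0]]}';python3 -m handwheel '{"deltas": [[0,0,0,0.02,0],[0,0,0,0,0],[0,0,0,0,0]]}'
```

```text
clock: 38.35
tcp_pos: [0.4292, -0.2979, 0.0843]
orientation: [-0.001, 0.011, 1.0, -0.0]
wrist_force: [0.4, -0.7, -1.3]
finger_gap: 0.0645
grip_force: 33.6
clock: 38.72
tcp_pos: [0.4292, -0.2979, 0.0843]
orientation: [-0.001, 0.011, 1.0, -0.0]
wrist_force: [-1.9, 0.7, 4.9]
finger_gap: 0.0648
grip_force: 34.2
```

```bash
python3 -m handwheel '{"deltas": [[0.4,0,0,0,0],[0.6,0,0,0,0],[0.8,0,0,0,0],[1,0,0,0,0],[1,0,0,0,0],[1,0,0,-0.3,0],[1,0,0,-0.6,0],[1,0,0,-0.8,0],[1,0,0,-0.8,0],[1,0,0,-0.8,0],[1,0,0,0,0]]}'
python3 - <<'E'
from h import *
c=cam('wrist'); save(c,'w7.png'); tilt(); go(.653,-.1283,.22,178.7)
P=cloud(c); q=P[(abs(P[:,:,2]-.040)<.004)&(np.hypot(P[:,:,0]-.43,P[:,:,1]+.298)<.05)]; print(len(q),cv2.minEnclosingCircle(np.float32(q[:,:2]*1000)))
E
```

```text
clock: 40.1
tcp_pos: [0.4307, -0.299, 0.2192]
orientation: [0.002, 0.011, 1.0, -0.002]
wrist_force: [0.1, -0.1, 0.1]
finger_gap: 0.0854
grip_force: 0.0
tool z world deg [ 0.06 -0.16] q [-7.600e-01  2.550e-01 -2.490e-01  1.063e+00 -1.000e-03 -7.370e-01]
t 40.15 yaw 178.7 tcp [ 0.43   -0.2984  0.2174] gap 0.0854 | roll -0.00 shift [-5.477  4.377 -0.071] | F [-0.2 -0.4  0.2]
1950 ((429.4960632324219, -296.9620361328125), 33.59218215942383)
```

View pics/w7.png

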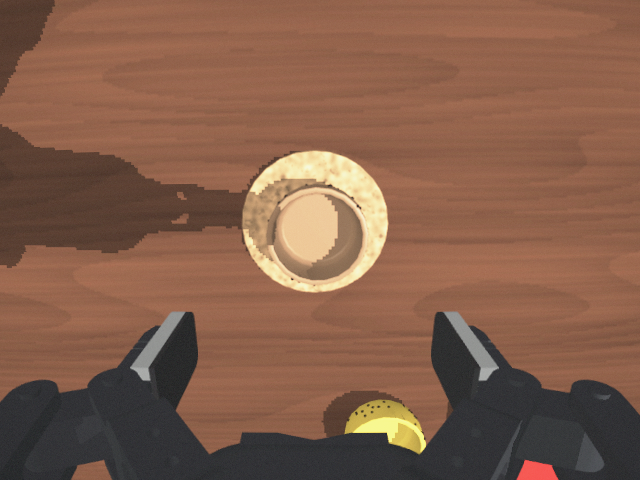

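The large bowl stands on its mat, measured at (0.4295, -0.297). Last comes the container.

```bash
python3 -m handwheel '{"deltas": [[1,-0.4,0.3,0,0],[1,-0.6,0.5,0,0],[1,-0.7,0.55,0,0],[1,-0.7,0.55,0,0],[1,-0.7,0.55,0,0],[1,-0.7,0.55,0,0],[1,-0.7,0.55,0,0],[1,-0.6,0.5,0,0],[1,-0.4,0.35,0,0],[1,0,0,0,0],[1,0,0,0,0]]}'
python3 - <<'E'
from h import *
c=cam('top'); P=cloud(c); q=P[(abs(P[:,:,2]-.055)<.004)&(abs(P[:,:,1]+.128)<.05)&(P[:,:,0]>.55)&(P[:,:,0]<.75)]; print('top',cv2.minAreaRect(np.float32(q[:,:2]*1000)))
c=cam('wrist'); P=cloud(c); hsv=cv2.cvtColor(c['frame'],cv2.COLOR_RGB2HSV)
m=(abs(P[:,:,2]-.055)<.005)&(abs(P[:,:,1]+.128)<.05); m&=(hsv[:,:,1]>150)&((hsv[:,:,0]<8)|(hsv[:,:,0]>172)); q=P[m]; print('wrist',cv2.minAreaRect(np.float32(q[:,:2]*1000)), q[:,0].min(),q[:,0].max())
tilt(); go(.653,-.1283,.09,178.7)
E
```

```text
clock: 41.52
tcp_pos: [0.6525, -0.127, 0.2142]
orientation: [-0.002, 0.011, 1.0, -0.0]
wrist_force: [-0.9, -0.3, 0.1]
finger_gap: 0.085
grip_force: 0.0
top ((0.0, 0.0), (0.0, 0.0), 0.0)
wrist ((652.9579467773438, -128.3377685546875), (64.14146423339844, 150.29049682617188), 88.52287292480469) 0.577317206571249 0.7285155300477695
tool z world deg [-0.15 -0.01] q [-3.130e-01  5.250e-01  1.480e-01  1.196e+00 -1.000e-03 -2.900e-01]
t 41.62 yaw 178.6 tcp [ 0.6525 -0.1275  0.2148] gap 0.0852 | roll -0.01 shift [-0.02 -0.02  3.12] | F [ 0.4 -0.5 -0.4]
```

```bash
python3 -m handwheel '{"deltas": [[1,-0.02,-0.02,0.4,0],[1,0,0,0.6,0],[1,0,0,0.6,0],[1,0,0,0.6,0],[1,0,0,0.5,0],[1,0,0,0.3,0],[1,0,0,0.12,0],[1,0,0,0,0],[0.8,0,0,0,0],[0.6,0,0,0,0],[0.4,0,0,0,0],[0.2,0,0,0,0],[0,0,0,0,0],[0,0,0,0,0],[0,0,0,0,0]]}' 50; python3 -m handwheel '{"deltas": [[0,0,0,-0.1,0],[0,0,0,-0.2,0],[0,0,0,-0.4,0],[0,0,0,-0.5,0],[0,0,0,-0.5,0],[0,0,0,-0.5,0],[0,0,0,0,0]]}'
python3 - <<'E'
from h import *
c=cam('wrist'); P=cloud(c); hsv=cv2.cvtColor(c['frame'],cv2.COLOR_RGB2HSV); save(c,'w8.png')
m=(abs(P[:,:,2]-.145)<.012)&(abs(P[:,:,1]+.128)<.04)&(hsv[:,:,1]>150)&((hsv[:,:,0]<8)|(hsv[:,:,0]>172)); q=P[m]
A=np.c_[q[:,:2]-[.653,-.128],np.ones(len(q))]; print('lid plane slope deg, z',np.degrees(np.linalg.lstsq(A,q[:,2],rcond=None)[0][:2]),np.median(q[:,2]),len(q), q[:,0].min())
tilt(); go(.6477,.1388,.15,168.5)
E
```

```text
clock: 43.5
tcp_pos: [0.6545, -0.1279, 0.0914]
orientation: [0.0, 0.011, 1.0, -0.0]
wrist_force: [-1.4, 0.5, 5.7]
finger_gap: 0.0632
grip_force: 57.3
clock: 44.38
tcp_pos: [0.6554, -0.1281, 0.1812]
orientation: [0.002, 0.011, 1.0, -0.001]
wrist_force: [0.0, 0.4, -2.9]
finger_gap: 0.0632
grip_force: 56.6
lid plane slope deg, z [ 0.27713217 -0.03512542] 0.1441891049501779 70837 0.578523926244127
tool z world deg [ 0.05 -0.07] q [-3.130e-01  5.460e-01  9.400e-02  1.118e+00 -1.000e-03 -2.900e-01]
t 44.42 yaw 178.7 tcp [ 0.6547 -0.1279  0.1797] gap 0.0633 | roll 1.02 shift [1.501 6.5   0.734] | F [-0.4 -0.7 -4.1]
```

View pics/w8.png

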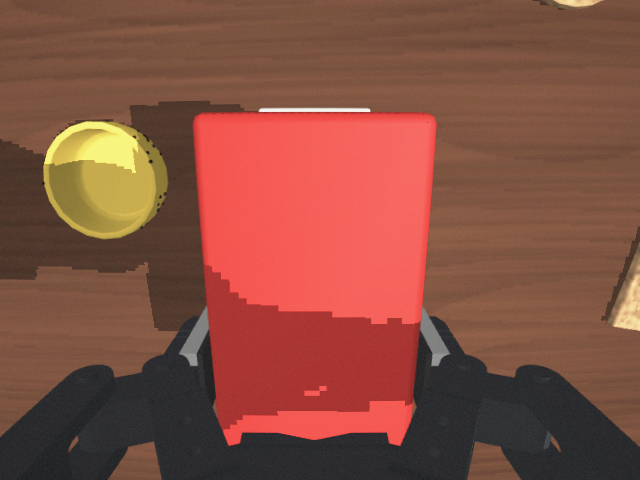

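The container is held level. Turning by +1.02 to match the mat's −11.5°, then carrying it over.

```bash
python3 -m handwheel '{"deltas": [[0,0,0,0,0.51],[0,0,0,0,0.51],[0,0.05,0.25,0,0],[0,0.11,0.5,0,0],[0,0.13,0.6,0,0],[0,0.13,0.6,0,0],[0,0.14,0.6,0,0],[0,0.14,0.6,0,0],[0,0.14,0.6,0,0],[0,0.14,0.6,0,0],[0,0.14,0.6,0,0],[0,0.13,0.6,0,0],[0,0.11,0.5,0,0],[0,0.08,0.3,0,0],[0,0.02,0.15,0.2,0],[0,0,0,0.5,0],[0,0,0,0.5,0],[0,0,0,0.3,0],[0,0,0,0,0],[0,0,0,0,0]]}'
python3 - <<'E'
from h import *
tilt(); go(.6492,.1385,.1004,168.5)
E
```

```text
clock: 46.92
tcp_pos: [0.6491, 0.1385, 0.1189]
orientation: [-0.0, 0.1, 0.995, -0.0]
wrist_force: [0.1, -0.7, -2.4]
finger_gap: 0.0631
grip_force: 56.5
tool z world deg [-0.03 -0.02] q [ 0.089  0.585  0.004  0.99  -0.     0.291]
t 46.92 yaw 168.5 tcp [0.6491 0.1385 0.1189] gap 0.0631 | roll -0.00 shift [-0.002  0.002  0.463] | F [ 0.1 -0.7 -2.4]
```

```bash
python3 -m handwheel '{"deltas": [[0,0,0,0.25,0],[0,0,0,0.15,0],[0,0,0,0.06,0],[0,0,0,0,0],[0,0,0,0,0]]}';python3 -m handwheel '{"deltas": [[0,0,0,0.03,0],[0,0,0,0,0],[0,0,0,0,0]]}'
```

```text
clock: 47.55
tcp_pos: [0.6487, 0.1387, 0.1]
orientation: [-0.001, 0.1, 0.995, -0.0]
wrist_force: [0.6, 1.1, -2.3]
finger_gap: 0.0632
grip_force: 56.7
clock: 47.92
tcp_pos: [0.6488, 0.1387, 0.0994]
orientation: [-0.0, 0.1, 0.995, -0.0]
wrist_force: [-1.4, -0.2, 4.2]
finger_gap: 0.0631
grip_force: 57.2
```

```bash
python3 -m handwheel '{"deltas": [[0.4,0,0,0,0],[0.6,0,0,0,0],[0.8,0,0,0,0],[1,0,0,0,0],[1,0,0,0,0],[1,0,0,-0.3,0],[1,0,0,-0.6,0],[1,0,0,-0.8,0],[1,0,0,-0.8,0],[1,0,0,-0.8,0],[1,0.3,-0.5,-0.5,0],[1,0.3,-0.5,0,0],[1,0.3,-0.5,0,0],[1,0.3,-0.5,0,0],[1,0,0,0,0],[1,0,0,0,0]]}' 20
python3 - <<'E'
from h import *
c=cam('wrist'); P=cloud(c); hsv=cv2.cvtColor(c['frame'],cv2.COLOR_RGB2HSV)
m=(abs(P[:,:,2]-.063)<.005)&(abs(P[:,:,1]-.139)<.07)&(hsv[:,:,1]>150)&((hsv[:,:,0]<8)|(hsv[:,:,0]>172)); q=P[m]; print('lid',cv2.minAreaRect(np.float32(q[:,:2]*1000)),np.median(q[:,2]))
save(cam('scene'),'s9.png'); tilt(); go(.65,0,.2,168.5)
E
```

```text
clock: 49.92
tcp_pos: [0.5864, 0.0702, 0.2516]
orientation: [0.0, 0.1, 0.995, -0.0]
wrist_force: [0.5, -0.3, -0.4]
finger_gap: 0.0853
grip_force: 0.0
lid ((646.8626708984375, 139.05484008789062), (64.1494140625, 149.4475860595703), 78.35903930664062) 0.062422786327736735
tool z world deg [-0.04 -0.01] q [-0.016  0.363 -0.013  1.195 -0.     0.184]
t 50.02 yaw 168.5 tcp [0.5864 0.0704 0.2511] gap 0.0855 | roll 0.00 shift [-1.909 -1.407  1.276] | F [-0.3  0.1 -0.1]
```

View pics/s9.png

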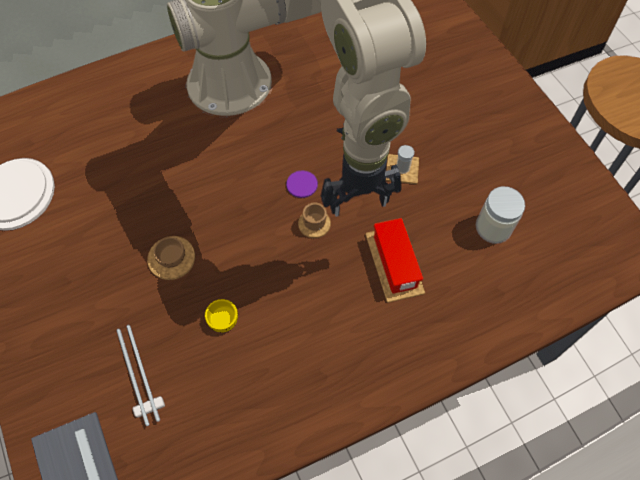

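The final scene picture shows everything in place:
- The jar is on the square mat (405,165).
- The small bowl (314,215) and large bowl (171,255) are on their round mats.
- The container is on the rectangular mat (397,258), within 1 mm and 0.2° by measurement.
- The yellow bowl, purple disc, storage jar and chopsticks are where they were, and the gripper is clear.

```bash
python3 -c "
from workcell import hand_in
print(hand_in())"
```

```text
the job is handed in; nothing more can be done
None
```

I took the stack apart in the order asked and stood each piece upright in the middle of its own mat, then handed the job in at about 50 s of the 134 s; the storage jar and chopsticks were not touched, and the only hitch was joint 6 hitting its limit and tilting the held jar about 5°, which I corrected before setting it down.

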